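Click the limit switch of the dish conveyor

ROBOT

A 6-joint arm with a two-finger parallel gripper is mounted at the origin on a cart in front of the work surface, level with it; the furniture and walls round the work are solid. World frame = base frame: x ahead of the robot, y to its left, z up, the work surface at z = 0. Lengths are in mm, angles in degrees, forces in N, time in s.
With the tool pointing down it reaches from about 350 to 850 mm from the base axis. Payload 8.1 kg.
Tool frame: the origin (TCP) lies midway between the tips of the shut fingers; the grasp point (between the pads) lies 19 mm behind it (r.grip_point_offset is the distance from the TCP to the grasp point, in mm); z points along the fingers, y is the line along which they close (so a half turn about z gives the same grasp; the last joint's range is limited). The gripper opens to 85 mm and grips with 20 to 120 N. Pads are 22 mm wide; open, the fingers measure 114 mm over their backs; the gripper's body (76 mm by 85 mm) begins 54 mm behind the grasp point. The pads swing forward as they close: fully open they stand 13 mm farther back than shut.
Start: joints at [-73.591, 7.471, 85.268, -0, 87.261, -4.893], TCP at [217.996, -559.002, 205.092] pointing down, gripper open.
Joint ranges: [-169.43, 169.43], [-51.17, 129.36], [1.28, 143.12], [-76.62, 256.62], [0, 156.53], [-152.29, 152.29]. Speed limits (degrees/s): [136.94, 136.94, 159.86, 180, 180, 180].

INTERFACE

Orientations are given as [roll, pitch, yaw] about the fixed x, y, z axes, in that order (R = Rz(yaw) Ry(pitch) Rx(roll)).
In Python, from bench import r gives the robot as it stands.
- The arm moves only by the shell command python3 -m inch 'ROWS' [FORCE]. ROWS is JSON, one flat list of numbers, 7 for each row, row after row: the shift along the world's x, y, z in m, then the turn, a rotation vector about the world's x, y, z in degrees, then the closure in counts, from 0 (fully open) to 255 (shut). A call has 1 to 10 rows; each row shifts and turns the commanded pose from where the row before left it; what a row does not reach is not made up. A row lasts 1/10 s, in which the tool goes at most 50 mm and 8.59 degrees, less where a joint would pass 70% of its speed; a pose out of reach is approached as far as the arm can. A call with a gripper value outside its range is refused whole. The fingers move at their own pace and stop on an object; FORCE is the grip in N (left out, the last holds). Time passes only in rows, so rows that do not move let the fingers close. It gives the time, the measured TCP pose, the force and the opening at its end, in the units of the state.
- r.sense(): the state, without advancing time (a new reading comes with each control period).
- r.snapshot(name): name is "side" or "top"; returns (picture, depth): 480x640x3 uint8, red, green, blue; 480x640 float32, mm along the optical axis (not along the pixel's ray), 0 where there is no reading.
- r.get_calibration(name): a dict with "fovy" (degrees; the focal length in pixels is half the picture's height over the tangent of half this angle, whatever the lens; pixels are square), "cx", "cy" (the principal point, pixels), "position" and "rotation" of the camera in the world. Camera axes: x right, y up, looking along -z (the intrinsics and any distortion apply to the point x, -y, -z); pixel columns grow to the right and rows downward; lengths in mm; the calibration is good to about 2 mm. A picture is of the moment at which its call begins. get_calibration takes no time and is no camera call.
- r.hand_in(): hands the job in, once; it reports no verdict.
The state is a dict: "time": time; "joint_pos": joint angles; "qd": joint speeds; "joint_efforts": joint torques, N m; "tool_pos": TCP position; "tcp_rot": TCP orientation; "ft_force": force on the tool from outside, world axes, zero at the start; "wrist_torque": the same for the moment, N m; "finger_gap": finger opening in mm.
Only numpy, scipy, OpenCV 4.12 (cv2) and the standard library are available. Lean on these libraries where they do the work, as an engineer would, in place of code of your own. Each camera call takes 0.05 s, during which the arm holds its last target. There are 200 camera calls.

TASK

Test the limit switch at the discharge end of the dish conveyor (the small belt conveyor without guide rails, with a petri dish on its belt): push its roller arm down until the switch clicks, which is when the arm comes about level, then let go so that the arm springs all the way back up. Leave the arm of the other switch, on the conveyor with guide rails and tube pucks, alone.

Things in the scene. Friction and masses are not known exactly. Their poses are not given: they have to be found in the camera images.
- dish_roller (a point): Centre of the grey roller (20 mm diameter, 18 mm wide) on the switch arm of the dish conveyor; moves with the arm. At rest 74 mm above the worktop, roller top 84 mm. Axes at rest: x horizontal, from the roller towards the belt; y along the axle; z up (they tip with the arm). Belt end (60 mm high) 74 mm away towards +x, switch head (63 mm high) 53 mm away towards +x and 23 mm or more to +y; nothing under or in front of the roller.
- dish_lever (a joint): Angle (rad) of that 60 mm steel arm: 0 at rest, sloping 18 degrees up to the roller from a pivot 55 mm above the worktop; grows as the roller is pressed down. Click at 0.30 (arm about level, roller 18 mm lower), stop at 0.66 (roller 39 mm lower). A spring resists with 1.5 N at first, 3.5 N at the click, 6 N at the stop, and lifts the arm back.
- tube_roller (a point): Centre of the same roller on the other conveyor, not to be pressed. Both conveyors are fixed, 230 mm long, 76 mm wide, dark belt 60 mm high, discharge end roughly towards the robot; either may be left or right. This one has two steel guide rails 20 mm above the belt and three white tube pucks; the dish conveyor has no rails and a petri dish fixed on its belt.
- tube_lever (a joint): Angle (rad) of the other conveyor's switch arm, built the same: 0 at rest, grows when pressed down. To be left alone.

How it is judged:
By the outcome, as a careful person would: the job done as asked, in the order asked, and still so for the second after the job is handed in, with the robot touching nothing.
It also fails if it takes over 32 s, if anything falls off the work surface, if the arm or the gripper's body presses on something with over 40 N, if the wrist force passes 120 N, or if a joint passes its speed limit or range.

## Working session

There is one attempt and no reset: what is moved stays moved. The work goes in short steps, Python scripts to look and compute and a shell command to move; the robot and the scene stay as the last step left them, time stands still between calls to the robot, and variables do not carry over. Pictures are saved under pics/ and viewed, on a budget of 10 in all, crops included, one or two more only if the job needs it, and the job is handed in when it is done.

```bash
mkdir -p pics
cat > h.py <<'E'
from bench import r
import numpy as np, cv2
def snap(n,f):
    p,d=r.snapshot(n); cv2.imwrite(f'pics/{f}.png',p[:,:,::-1]); np.savez(f'{f}.npz',p=p,d=d); return p,d
def pt(n,u,v,z=None,depth=None):
    c=r.get_calibration(n); f=240/np.tan(np.radians(c['fovy'])/2)
    ray=np.array([(u-c['cx'])/f,-(v-c['cy'])/f,-1.])
    R=np.array(c['rotation']); o=np.array(c['position']); w=R@ray
    return o+w*(depth if z is None else (z-o[2])/w[2])
E
python3 - <<'E'
from h import *
for n in('side','top'): snap(n,n+'0'); print(r.get_calibration(n))
print(r.sense())
E
```

```text
{'fovy': 46.4887187955369, 'cx': 318.33773629544083, 'cy': 236.01487911017605, 'position': array([ 82.30219547, 780.6596877 , 516.90986705]), 'rotation': array([ 6.46176834e+01,  2.19557699e-03, -1.49854571e+02])}
{'fovy': 44.36828852164482, 'cx': 320.8655280900406, 'cy': 245.28698199996575, 'position': array([ 383.5234073 ,  -11.11463846, 1201.79785565]), 'rotation': array([ 6.92445212e+00,  2.10661473e-02, -8.97436675e+01])}
{'time': 0.1, 'joint_pos': array([-7.35880883e+01,  7.51171940e+00,  8.53231149e+01, -1.93762989e-03,
        8.72628630e+01, -4.89380386e+00]), 'qd': array([-0.04517437, -0.08879973, -0.09088325,  0.00692324,  0.06934428,
        0.0300532 ]), 'joint_efforts': array([ 1.44598624e-03, -5.70954502e+01, -5.01940405e+01, -6.84834845e-05,
        8.19965964e-03,  7.18564911e-05]), 'tool_pos': array([ 217.85201945, -558.46395261,  204.13887986]), 'tcp_rot': array([-1.79902494e+02, -6.40626598e-03,  2.13058043e+01]), 'ft_force': array([-0.43753744,  0.2882228 , -0.78216188]), 'wrist_torque': array([-0.00961458,  0.02920777, -0.03767753]), 'finger_gap': 85.70431285091173}
```

View pics/top0.png

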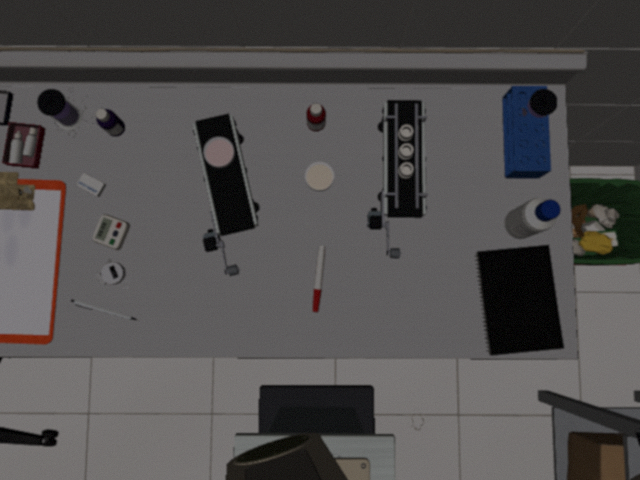

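View pics/side0.png

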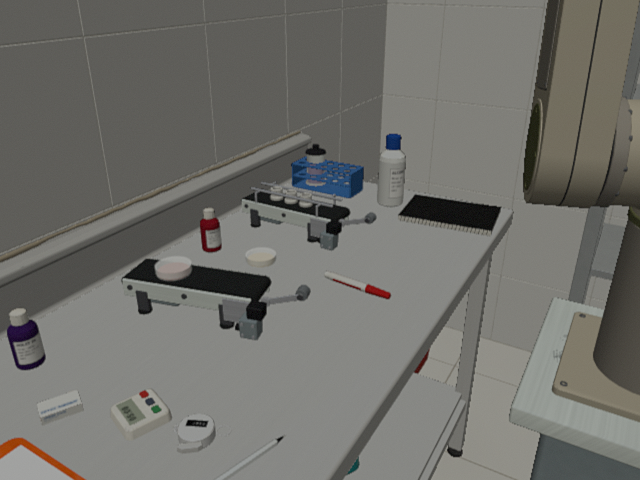

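The top view shows the dish conveyor on the left, with its roller near (232,269). The tube conveyor's roller is near (393,253). In the side view the dish roller is at about (303,292). Next I'll compute positions from both views.

```bash
sed -i "s/R=np.array(c\['rotation'\])/R=Rotation.from_euler('xyz',c['rotation'],degrees=True).as_matrix()/; 1i from scipy.spatial.transform import Rotation" h.py
python3 - <<'E'
from h import *
d={n:np.load(n+'0.npz') for n in('top','side')}
p=d['top']['p'];D=d['top']['d']
def blob(n,u,v,lo,hi,w=14):
    D=d[n]['d'];pts=[]
    for y in range(v-w,v+w+1):
        for x in range(u-w,u+w+1):
            if D[y,x]>0:
                q=pt(n,x,y,depth=D[y,x])
                if lo<q[2]<hi: pts.append([x,y,*q])
    return np.array(pts)
for n,u,v in(('top',232,269),('side',303,292),('top',393,253),('side',371,218)):
    b=blob(n,u,v,66,92); print(n,len(b),b.mean(0).round(1) if len(b) else '', b.min(0).round(1),b.max(0).round(1))
# two views
for a,s in(((232,269),(303,292)),((393,253),(371,218))):
    ra=[pt('top',*a,depth=t) for t in(0,1)]; rb=[pt('side',*s,depth=t) for t in(0,1)]
    A=np.c_[ra[1]-ra[0],-(rb[1]-rb[0])]; t=np.linalg.lstsq(A,rb[0]-ra[0],rcond=None)[0]
    print('tri',ra[0]+A[:,0]*t[0],rb[0]-A[:,1]*t[1])
print('plane',pt('top',232,269,z=80),pt('side',303,292,z=74))
# belt corners of dish conveyor at z=60
for u,v in((196,121),(230,114),(257,227),(219,235)): print(pt('top',u,v,z=60).round(1))
cv2.imwrite('pics/crop.png',cv2.resize(np.hstack([p[220:290,190:260],d['side']['p'][260:330,250:320]])[:,:,::-1],None,fx=5,fy=5,interpolation=2))
E
```

```text
top 147 [230.2 268.8 473.9 163.1  78.7] [223.  255.  461.8 148.2  66.2] [238.  275.  501.4 179.6  87.5]
side 220 [300.9 293.4 470.1 165.4  75.9] [289.  285.  459.8 148.3  66.1] [310.  300.  485.4 176.6  83.9]
top 148 [ 392.7  251.6  508.3 -148.    78.6] [ 386.   239.   496.1 -162.9   66.9] [ 400.   258.   534.2 -134.9   89.2]Traceback (most recent call last):
  File "<stdin>", line 13, in <module>
  File "<stdin>", line 9, in blob
  File "h.py", line 7, in pt
    c=r.get_calibration(n); f=240/np.tan(np.radians(c['fovy'])/2)
ValueError: time passes only in moves, steps and waits
```

```bash
sed -i "s/^def snap/C={n:r.get_calibration(n) for n in('top','side')}\ndef snap/; s/c=r.get_calibration(n)/c=C[n]/" h.py
python3 - <<'E'
from h import *
d={n:np.load(n+'0.npz') for n in('top','side')}
p=d['top']['p']
for a,s in(((232,269),(303,292)),((393,253),(371,218))):
    ra=[pt('top',*a,depth=t) for t in(0,1)]; rb=[pt('side',*s,depth=t) for t in(0,1)]
    A=np.c_[ra[1]-ra[0],-(rb[1]-rb[0])]; t=np.linalg.lstsq(A,rb[0]-ra[0],rcond=None)[0]
    print('tri',ra[0]+A[:,0]*t[0],rb[0]-A[:,1]*t[1])
print('plane',pt('top',232,269,z=80),pt('side',303,292,z=74))
for u,v in((196,121),(230,114),(257,227),(219,235)): print(pt('top',u,v,z=60).round(1))
cv2.imwrite('pics/crop.png',cv2.resize(np.hstack([p[220:290,190:260],d['side']['p'][260:330,250:320]])[:,:,::-1],None,fx=5,fy=5,interpolation=2))
print(r.sense()['time'])
E
```

```text
tri [473.74758078 160.22811658  75.21623807] [470.60161634 158.61753492  74.71933351]
tri [ 506.08209533 -149.10916628   74.44066263] [ 502.42019836 -150.66217602   74.2326625 ]
plane [473.36446521 159.50055016  80.        ] [471.23328248 157.60562776  74.        ]
[772.2 241.5  60. ]
[787.  173.6  60. ]
[557.8 115.4  60. ]
[541.6 189.5  60. ]
0.1
```

View pics/crop.png

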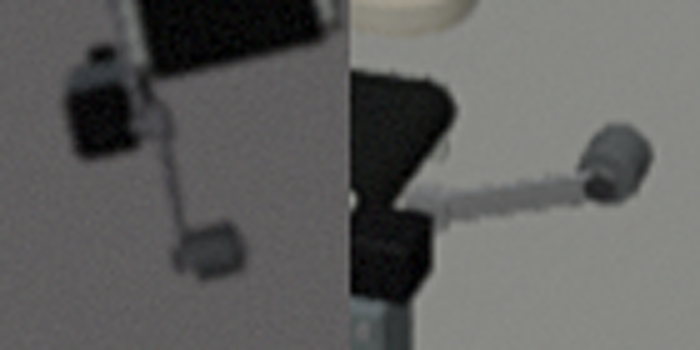

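The roller is at about (472,159,75) mm, and the expected height is 74, so that agrees. Belt yaw is about 13°. I'll close the gripper and travel at z≈200 to a point above it.

```bash
python3 -m inch '[0.03,0.035,0,0,0,0,255,0.03,0.035,0,0,0,0,255,0.03,0.035,0,0,0,0,255,0.03,0.035,0,0,0,0,255,0.03,0.035,0,0,0,0,255,0.01,0.04,0,0,0,0,255,0.01,0.04,0,0,0,0,255,0.01,0.04,0,0,0,0,255,0.01,0.04,0,0,0,0,255,0.01,0.04,0,0,0,0,255]'
python3 -m inch '[0.006,0.04,0,0,0,0,255,0.006,0.04,0,0,0,0,255,0.006,0.04,0,0,0,0,255,0.006,0.04,0,0,0,0,255,0.006,0.04,0,0,0,0,255,0.006,0.04,0,0,0,0,255,0.006,0.04,0,0,0,0,255,0,0,0,0,0,0,255,0,0,0,0,0,0,255]'
```

```text
time: 1.1
tool_pos: [417.9, -182.3, 204.7]
tcp_rot: [-180.0, 0.0, 21.3]
ft_force: [1.2, -0.1, -0.7]
finger_gap: -0.1
time: 2.0
tool_pos: [459.5, 96.8, 204.6]
tcp_rot: [-180.0, 0.1, 21.5]
ft_force: [-0.3, -0.4, -0.1]
finger_gap: -0.0
```

```bash
python3 -m inch '[0.006,0.031,-0.01,0,0,-4,255,0.006,0.031,-0.01,0,0,-4,255,0,0,-0.02,0,0,0,255,0,0,-0.02,0,0,0,255,0,0,-0.02,0,0,0,255,0,0,-0.01,0,0,0,255,0,0,0,0,0,0,255,0,0,0,0,0,0,255]'
python3 - <<'E'
from h import *
a,_=snap('top','top1'); b,_=snap('side','side1')
cv2.imwrite('pics/c1.png',cv2.resize(np.hstack([a[200:300,170:270],b[220:320,250:350]])[:,:,::-1],None,fx=4,fy=4,interpolation=2))
def proj(n,q):
    c=C[n];f=240/np.tan(np.radians(c['fovy'])/2)
    R=Rotation.from_euler('xyz',c['rotation'],degrees=True).as_matrix(); x=R.T@(np.array(q)-c['position'])
    return c['cx']-f*x[0]/x[2], c['cy']+f*x[1]/x[2]
t=r.sense()['tool_pos'];print(t,proj('side',t),proj('side',[t[0],t[1],84]),proj('side',[472,159,74]))
E
```

```text
time: 2.8
tool_pos: [472.4, 157.4, 115.7]
tcp_rot: [180.0, -0.0, 13.2]
ft_force: [-1.0, 0.2, 0.7]
finger_gap: 0.1
[472.95434397 157.8637956  116.49740656] (np.float64(301.5930123346858), np.float64(267.3191084715765)) (np.float64(301.86844876611724), np.float64(286.1202238400861)) (np.float64(302.09295938571086), np.float64(292.27936983917056))
```

View pics/c1.png

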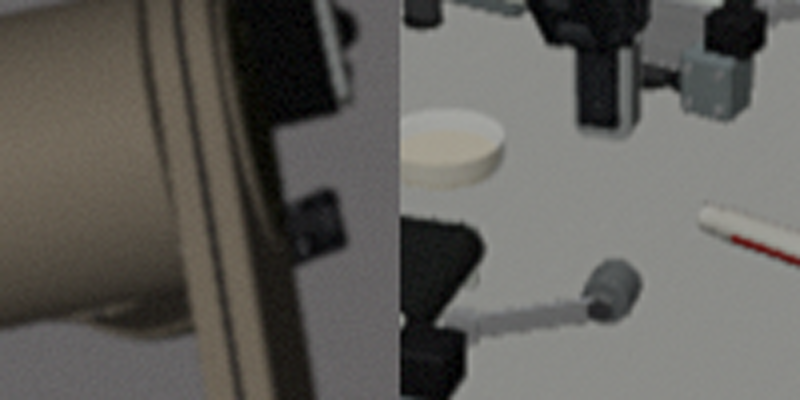

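In the side view the finger tip appears at about (302,253), but the TCP projects to (302,267). The top view also shows an unexplained part at (250,256). I'll check both against depth.

Run:
```python
from h import *
S=np.load('side1.npz')['d'];T=np.load('top1.npz')['d']
for n,D,L in(('side',S,[(299,246),(299,250),(299,252),(307,246),(307,250),(303,292),(302,257),(302,265),(300,236),(295,224)]),('top',T,[(250,256),(247,258),(254,254),(245,262)])):
    for u,v in L: print(n,u,v,D[v,u],pt(n,u,v,depth=D[v,u]).round(0) if D[v,u]>0 else '')
s=r.sense();print(s['tool_pos'],s['tcp_rot'],s['finger_gap'],s['joint_pos'].round(1))
```

```text
side 299 246 810.87476 [471. 167. 156.]
side 299 250 808.5221 [469. 171. 152.]
side 299 252 810.8778 [469. 170. 148.]
side 307 246 809.5128 [461. 162. 157.]
side 307 250 812.7629 [461. 161. 150.]
side 303 292 842.2998 [466. 165.  80.]
side 302 257 1120.1357 [610. -62.  -1.]
side 302 265 1091.7059 [593. -35.  -2.]
side 300 236 796.8096 [466. 171. 175.]
side 295 224 750.3519 [453. 204. 210.]
top 250 256 970.8761 [483. 107. 236.]
top 247 258 969.8337 [479. 111. 237.]
top 254 254 976.239 [486. 101. 231.]
top 245 262 972.0441 [473. 115. 234.]
[472.95434397 157.8637956  116.49740656] [ 1.79996414e+02 -1.18408006e-01  1.32728527e+01] 0.06583236801954193 [ 12.6  -5.  107.3  -0.   77.6  89.3]
```

```bash
python3 -m inch '[0,0,0,0,0,0,255,0,0,0,0,0,0,255]'
python3 - <<'E'
from h import *
b,S=snap('side','side2')
for v in range(244,296,3): print(v,[int(pt('side',u,v,depth=S[v,u])[2]) for u in (298,302,306)])
cv2.imwrite('pics/c2.png',cv2.resize(b[150:320,230:400][:,:,::-1],None,fx=3.5,fy=3.5,interpolation=2))
E
```

```text
time: 3.1
tool_pos: [472.5, 158.1, 115.9]
tcp_rot: [180.0, -0.1, 13.3]
ft_force: [0.2, -0.2, 0.3]
finger_gap: 0.0
244 [162, 163, 160]
247 [155, 158, 155]
250 [152, 153, 149]
253 [143, 147, 145]
256 [0, -2, 0]
259 [0, 516, -2]
262 [-2, -1, -3]
265 [-1, 0, 0]
268 [-3, -1, -1]
271 [-1, -1, -2]
274 [-1, 0, 0]
277 [0, 0, 0]
280 [0, 0, 0]
283 [0, -1, -1]
286 [-2, 81, 82]
289 [78, 83, 81]
292 [78, 79, 80]
295 [77, 74, 74]
```

View pics/c2.png

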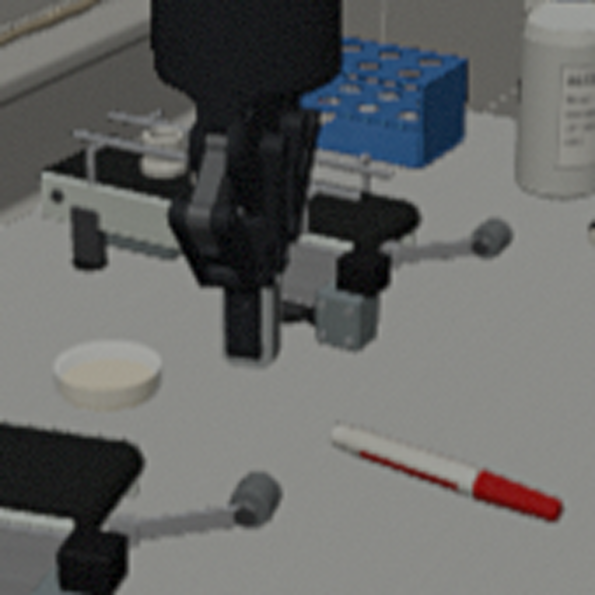

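The picture shows the tip at z≈143, centred over the roller in xy, while the reported TCP is 116. The two disagree by about 27 mm, so I'll descend in steps and let the force decide.

```bash
python3 -m inch '[0,0,-0.01,0,0,0,255,0,0,-0.01,0,0,0,255,0,0,-0.009,0,0,0,255,0,0,0,0,0,0,255,0,0,0,0,0,0,255]'
python3 -m inch '[0,0,-0.003,0,0,0,255,0,0,-0.003,0,0,0,255,0,0,0,0,0,0,255]'
python3 -m inch '[0,0,-0.003,0,0,0,255,0,0,-0.003,0,0,0,255,0,0,0,0,0,0,255]'
python3 - <<'E'
from h import *
b,S=snap('side','side3')
cv2.imwrite('pics/c3.png',cv2.resize(b[200:330,240:370][:,:,::-1],None,fx=4,fy=4,interpolation=2))
E
```

```text
time: 3.65
tool_pos: [471.5, 157.9, 85.4]
tcp_rot: [-180.0, 0.1, 13.3]
ft_force: [-0.4, -0.8, 0.3]
finger_gap: -0.1
time: 3.95
tool_pos: [471.9, 158.0, 79.8]
tcp_rot: [-180.0, 0.0, 13.3]
ft_force: [-1.0, 0.1, -0.4]
finger_gap: -0.1
time: 4.25
tool_pos: [471.6, 157.9, 73.5]
tcp_rot: [-180.0, 0.0, 13.3]
ft_force: [0.7, -0.0, -0.4]
finger_gap: -0.1
```

View pics/c3.png

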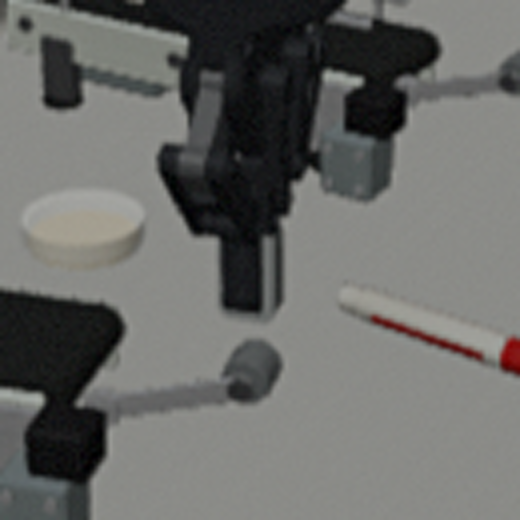

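The real tip is about 27 mm above the reported TCP and still clear of the roller, directly over it. I expect contact at TCP z≈57.

```bash
for i in 1 ; do :; done; python3 -m inch '[0,0,-0.004,0,0,0,255,0,0,-0.004,0,0,0,255,0,0,0,0,0,0,255]'
python3 -m inch '[0,0,-0.003,0,0,0,255,0,0,-0.003,0,0,0,255,0,0,0,0,0,0,255,0,0,0,0,0,0,255]'
python3 -m inch '[0,0,-0.003,0,0,0,255,0,0,0,0,0,0,255,0,0,0,0,0,0,255]'
python3 -m inch '[0,0,-0.003,0,0,0,255,0,0,0,0,0,0,255,0,0,0,0,0,0,255]'
python3 -m inch '[0,0,-0.003,0,0,0,255,0,0,0,0,0,0,255,0,0,0,0,0,0,255]'
```

```text
time: 4.6
tool_pos: [471.4, 157.9, 65.2]
tcp_rot: [-180.0, 0.1, 13.3]
ft_force: [-0.6, 0.3, -0.5]
finger_gap: -0.1
time: 5.0
tool_pos: [471.9, 158.0, 60.0]
tcp_rot: [-180.0, 0.0, 13.3]
ft_force: [0.6, -0.8, -0.1]
finger_gap: 0.2
time: 5.3
tool_pos: [472.2, 158.0, 57.2]
tcp_rot: [180.0, -0.0, 13.3]
ft_force: [-0.3, -0.6, 0.2]
finger_gap: -0.1
time: 5.6
tool_pos: [472.0, 158.0, 54.0]
tcp_rot: [180.0, 0.0, 13.3]
ft_force: [0.0, -0.7, 0.9]
finger_gap: 0.1
time: 5.9
tool_pos: [472.0, 158.0, 51.0]
tcp_rot: [-180.0, 0.0, 13.3]
ft_force: [-1.1, -0.1, 2.6]
finger_gap: -0.2
```

Contact came at TCP z≈53–54, with 2.6 N. I'll press slowly to about 22 mm below that.

```bash
python3 -m inch '[0,0,-0.004,0,0,0,255,0,0,-0.004,0,0,0,255,0,0,-0.004,0,0,0,255,0,0,-0.004,0,0,0,255,0,0,-0.003,0,0,0,255,0,0,0,0,0,0,255,0,0,0,0,0,0,255,0,0,0,0,0,0,255]'
python3 - <<'E'
from h import *
b,S=snap('side','side4')
for u,v in((302,300),(304,302),(306,304)): print(pt('side',u,v,depth=S[v,u]).round(0))
cv2.imwrite('pics/c4.png',cv2.resize(b[220:350,220:350][:,:,::-1],None,fx=4.5,fy=4.5,interpolation=2))
E
```

```text
time: 6.7
tool_pos: [472.1, 158.0, 32.3]
tcp_rot: [180.0, -0.0, 13.3]
ft_force: [-3.6, -1.5, 4.1]
finger_gap: 0.6
[466. 169.  67.]
[462. 169.  65.]
[462. 164.  59.]
```

View pics/c4.png

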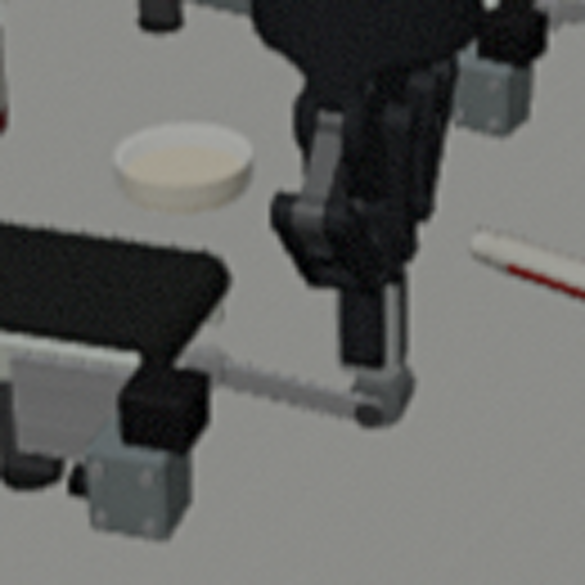

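The arm now slopes slightly below level, with the axle end moving from about (300,296) to (303,311). I'll check the drop with rays in the arm's vertical plane before letting go.

Run:
```python
from h import *
a=np.radians(12.9); n=np.array([-np.sin(a),np.cos(a),0]); p0=np.array([472,158.5,74])+n*9
for u,v in((300,296.2),(303.3,311.5)):
    o=pt('side',u,v,depth=0); w=pt('side',u,v,depth=1)-o
    print((o+w*((p0-o)@n)/(w@n)).round(1))
f=r.sense(); print(f['ft_force'])
```

```text
[470.6 167.4  71.9]
[465.7 166.3  45.5]
[-2.61808244 -0.62700971  4.03662339]
```

The roller has dropped about 26 mm, or roughly 0.43 rad. That is past the click at 18 mm and short of the stop at 39 mm. Now I'll release straight up and verify.

```bash
python3 -m inch '[0,0,0.005,0,0,0,255,0,0,0.005,0,0,0,255,0,0,0.005,0,0,0,255,0,0,0.01,0,0,0,255,0,0,0.015,0,0,0,255,0,0,0.02,0,0,0,255,0,0,0.02,0,0,0,255,0,0,0.02,0,0,0,255,0,0,0,0,0,0,255,0,0,0,0,0,0,255]'
python3 - <<'E'
from h import *
b,S=snap('side','side5'); A=np.load('side0.npz')['p']
for n,(x,y) in(('dish',(270,270)),('tube',(335,205))):
    print(n,'mean diff vs start',np.abs(b[y:y+40,x:x+48].astype(int)-A[y:y+40,x:x+48]).mean())
cv2.imwrite('pics/c5.png',cv2.resize(np.hstack([A[190:340,240:390],b[190:340,240:390]])[:,:,::-1],None,fx=2.6,fy=2.6,interpolation=2))
E
```

```text
time: 7.75
tool_pos: [472.0, 158.0, 132.3]
tcp_rot: [180.0, -0.0, 13.3]
ft_force: [0.0, -0.4, -1.0]
finger_gap: -0.2
dish mean diff vs start 2.8637152777777777
tube mean diff vs start 2.929340277777778
```

View pics/c5.png

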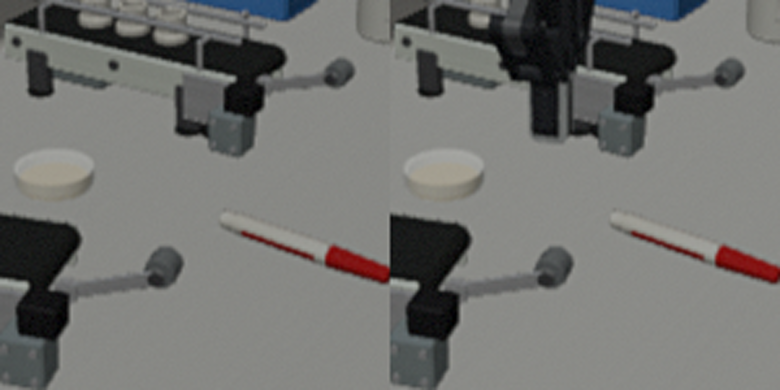

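The dish arm is back where it was at the start (roller at about (303,292)). The tube arm is unchanged and the gripper is clear.

```bash
python3 -c "
from bench import r
print(r.hand_in())"
```

```text
the job is handed in; nothing more can be done
None
```

I pressed the dish conveyor's switch arm down past its click, released it, and it sprang all the way back up. The job is handed in, at about 7.8 s on the robot's clock.

- **Press:** I used the shut fingertips. The roller went down about 26 mm, roughly 0.43 rad, with about 4 N on the tool. That is past the click (18 mm) and short of the stop (39 mm). I judged this from the side picture and the force, because no click signal was available.
- **Release:** In the last side picture the dish arm looks the same as at the start, and so does the tube conveyor's arm. The force was back to noise level and the gripper was well clear.
- **Disagreement:** The cameras put the shut fingertips about 27 mm above the reported TCP, and contact came about 30 mm lower than the TCP reading implied. I therefore went by force and pictures for the descent instead of the TCP height.
- **Sideways force:** During the press I read about 3 N sideways along x. I took it for friction from the tilting roller and did not look into it further.

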